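# Set up the dust extraction box and switch on its fan

### The job

Get the dust extraction box ready for filing: raise its two folded-out side panels by their orange tabs until both stand fully upright, and only then flip the green fan toggle over to its white dot so that it clicks on. Leave the blue light toggle off, and leave the cork block on the grille and the wax tin and oil bottle at the front of the table where they are.

Things in the scene. Friction and masses are not known exactly. Their poses are not given: they have to be found in the camera images.
- wing_left (a joint): hinge angle of the left side panel of the dust box, rad: 0 = folded out flat and level, 1.571 = upright against its stop (it goes no further). Starts 0 to 0.4. The panel is a 132 x 90 x 4 mm pale aluminium sheet; its hinge runs along the box's x axis on the left edge of the housing. A stiff friction hinge (0.2 N m; about 2.5 N at the tab, panel weight included) holds it wherever it is left.
- wing_right (a joint): hinge angle of the right side panel of the dust box, rad: 0 = folded out flat and level, 1.571 = upright against its stop (it goes no further). Starts 0 to 0.4. The panel is a 132 x 90 x 4 mm pale aluminium sheet; its hinge runs along the box's x axis on the right edge of the housing. A stiff friction hinge (0.2 N m; about 2.5 N at the tab, panel weight included) holds it wherever it is left.
- left_tab (a point): centre of the orange tab on the free edge of the left panel, turning with the panel: a round disc 22 mm across and 12 mm thick, its axis parallel to the hinge, on a stem 12 mm wide. It can be pinched from above on its two flat faces (fingers closing along the hinge direction) and turns between the fingers as the panel swings. It lies 115 mm from the hinge axis and 25 mm beyond the panel's edge.
- right_tab (a point): centre of the orange tab on the free edge of the right panel, turning with the panel: a round disc 22 mm across and 12 mm thick, its axis parallel to the hinge, on a stem 12 mm wide. It can be pinched from above on its two flat faces (fingers closing along the hinge direction) and turns between the fingers as the panel swings. It lies 115 mm from the hinge axis and 25 mm beyond the panel's edge.
- left_hinge (a point): point on the hinge axis of the left panel straight inward of the left tab, 50 mm above the table, fixed to the box; its axes are the box's: x = along the hinge, away from the robot toward the box's fixed back panel, y = left, z = up. The tab swings about it in an arc from pointing left (+y) to straight up.
- right_hinge (a point): point on the hinge axis of the right panel straight inward of the right tab, 50 mm above the table, fixed to the box; its axes are the box's: x = along the hinge, away from the robot toward the box's fixed back panel, y = left, z = up. The tab swings about it in an arc from pointing right (-y) to straight up.
- fan_switch (a joint): angle of the fan toggle switch, the green-sleeved lever on the left of the console in front of the dust box, rad: 0 = off, leaning left (box +y) 0.4 rad from vertical; 0.8 = on, leaning right (box -y) toward the white dot. A spring resists (about 4.5 N at 45 mm from the pivot, falling to none at the centre, 0.4) and snaps the lever on to the far stop once it is past the centre. Starts at 0.
- light_switch (a joint): angle of the light toggle switch, the blue-sleeved lever on the right of the console in front of the dust box, rad: 0 = off, leaning left (box +y) 0.4 rad from vertical; 0.8 = on, leaning right (box -y) toward the white dot. A spring resists (about 4.5 N at 45 mm from the pivot, falling to none at the centre, 0.4) and snaps the lever on to the far stop once it is past the centre. Starts at 0. It must stay off.
- fan_tip (a point): tip end of the fan toggle's lever (green sleeve, 11 mm thick, covering its upper 25 mm); 55 mm from its pivot. Moves with the lever.
- light_tip (a point): tip end of the light toggle's lever (blue sleeve, 11 mm thick, covering its upper 25 mm); 55 mm from its pivot. Moves with the lever.
- fan_pivot (a point): pivot of the fan toggle, 50 mm above the table at the console's top (the console's top face is at 48 mm), fixed to the box, with the box's axes (x away from the robot, y left). The two pivots are 110 mm apart along y; the console's far side joins the box, and the panels' near edges are 69 mm beyond the pivots along x.
- light_pivot (a point): pivot of the light toggle, 50 mm above the table at the console's top (the console's top face is at 48 mm), fixed to the box, with the box's axes (x away from the robot, y left). The two pivots are 110 mm apart along y; the console's far side joins the box, and the panels' near edges are 69 mm beyond the pivots along x.
- dust_box: grey downdraft dust box, fixed to the table: housing 170 x 180 mm, 50 mm high, with a dark grille on top, a fixed aluminium back panel standing on its far edge (top 144 mm above the table), and a console 70 x 190 mm, 48 mm high, along its near side with the two toggles. Origin under the centre of the housing, on the table; x away from the robot toward the back panel, y left.
- cork_block_mid (a point): centre of the cork block, 57 x 77 x 32 mm, lying loose on the grille; a bystander
- wax_tin_mid (a point): centre of the round red-lidded wax tin, 68 mm across, 24 mm high, on the table near its front edge to the left; a bystander
- oil_bottle_mid (a point): centre of the amber oil bottle with black cap, 39 mm across, 80 mm high, on the table near its front edge to the right; a bystander

How it is judged:
On the way, in this order (a step that is already met when the one before it is completed fails the run):
1. both side panels stand upright (value of joint each of wing_left, wing_right above 1.4 rad), for 0.2 s.
2. the fan toggle has snapped over to on (value of joint fan_switch above 0.7 rad), for 0.2 s.
At the end, for the whole second after the job is handed in: Both side panels stand upright (above 1.40 rad, within 10 degrees of vertical), the fan toggle lies at its on stop (above 0.7 of 0.8 rad), the light toggle is still off (below 0.1 rad), and cork block, wax tin and oil bottle are within 30 mm of where they were (all of step 1 and value of joint fan_switch above 0.7 rad and value of joint light_switch below 0.1 rad and distance of each of cork_block_mid, wax_tin_mid, oil_bottle_mid from where it was at the start of the episode below 0.03 m); the robot touches nothing.
It fails at once if the light toggle is flipped past its centre (value of joint light_switch above 0.4 rad).
It fails at once if the cork block is moved more than 30 mm (distance of cork_block_mid from where it was at the start of the episode above 0.03 m).
It fails at once if the wax tin is moved more than 30 mm (distance of wax_tin_mid from where it was at the start of the episode above 0.03 m).
It fails at once if the oil bottle is moved more than 30 mm (distance of oil_bottle_mid from where it was at the start of the episode above 0.03 m).
It also fails if it takes over 54 s, if anything falls off the work surface, if the arm or the gripper's body presses on something with over 40 N, if the wrist force passes 120 N, or if a joint passes its speed limit or range.

### The arm

A 7-joint arm with a two-finger parallel gripper is mounted at the origin on a cart in front of the work surface, level with it; the furniture and walls round the work are solid. World frame = base frame: x ahead of the robot, y to its left, z up, the work surface at z = 0. Lengths are in m, angles in rad, forces in N, time in s.
With the tool pointing down it reaches from about 0.35 to 0.9 m from the base axis. Payload 7.2 kg.
Tool frame: the origin (TCP) lies midway between the tips of the shut fingers; the grasp point (between the pads) lies 19 mm behind it; z points along the fingers, y is the direction in which the jaws open and shut (so a half turn about z gives the same grasp; the last joint's range is limited). The gripper opens to 85 mm and grips with 20 to 120 N. Pads are 22 mm wide; open, the fingers measure 114 mm over their backs; the gripper's body (76 mm by 85 mm) begins 54 mm behind the grasp point. The pads swing forward as they close: fully open they stand 13 mm farther back than shut.
Start: joints at [-1.179, 0.411, -0.013, 1.596, 0.006, 1.134, -0.082], TCP at [0.277, 0.56, 0.231] pointing down, gripper open.
Joint ranges: [-2.95, 2.95], [-0.29, 1.99], [-1.47, 1.44], [0.14, 2.54], [-1.03, 4.17], [0.13, 1.85], [-2.86, 2.86]. Speed limits (rad/s): [2.39, 2.39, 3.01, 3.01, 3.14, 3.14, 3.14].

### API

Orientations are given as a 3x3 rotation matrix whose columns are the frame's x, y, z axes.
In Python, from bench import ctrl gives the robot as it stands.
- The arm moves only by the tool move_arm, never from a script. Its argument "series" is one flat list of numbers, 7 for each row, row after row: the closure in counts, from 0 (fully open) to 255 (shut), then the shift along the tool's x, y, z in m, then the turn, a rotation vector about the tool's x, y, z in degrees. In form: [fingers, tx, ty, tz, rx, ry, rz, fingers, tx, ty, tz, rx, ry, rz, ...]. A call has 1 to 12 rows; each row shifts and turns the pose as measured when the row begins, along the tool's axes as they then stand; what a row does not reach is not made up. A row lasts 1/8 s, in which the tool goes at most 62.5 mm and 10.7 degrees, less where a joint would pass 70% of its speed; a pose out of reach is approached as far as the arm can. A call is refused whole if a number of a shift passes 0.0625 or a number of a turn 10.7, either way. A call with a gripper value outside its range is refused whole. The fingers move at their own pace and stop on an object; the grip force is fixed at half the most. Time passes only in rows, so rows that do not move let the fingers close. It gives the time, the measured TCP pose, the force and the opening at its end, in the units of the state.
- ctrl.observe(): the state, without advancing time (a new reading comes with each control period).
- ctrl.snapshot(name): name is "scene" or "side" or "wrist"; returns a dict with "image" (400x640x3 uint8, red, green, blue), "fovy" (degrees; the focal length in pixels is half the picture's height over the tangent of half this angle, whatever the lens; pixels are square), "cx", "cy" (the principal point, pixels), "k1" (the pictures are not rectified: a ray, as slopes to the right and down, at radius r is drawn at 1 + k1 r^2 times it, then the intrinsics apply), "extrinsics" (4x4, takes a point from camera to world coordinates); the wrist camera has in their place "hand_eye" (4x4, takes a point from camera to tool coordinates, whose origin is the TCP and whose axes are the flange's). Camera axes: x right, y up, looking along -z (the intrinsics and any distortion apply to the point x, -y, -z); pixel columns grow to the right and rows downward; lengths in m; the calibration is good to about 2 mm. A picture is of the moment at which its call begins: read the wrist's pose just before it. There is no depth.
- ctrl.job_done(): hands the job in, once; it reports no verdict.
Trained networks look in a picture, given as the dict that the camera call returned (one of the last four; its "shot" number tells which), for a name from the list of things; names that differ only in an ending like _2 or _b are one class to them, and where a whole thing is asked for, a point or a joint stands for the part that bears it (a point fixed in the world has none). Each returns a list of dicts, best first, with "p" (0 to 1); they miss things now and then, are a little off and sometimes report something else, mostly with a low value. They report only what shows in the picture. A call takes as long as a camera call.
- ctrl.spot_in(label, picture): "at" ([x, y, z] in m, in world coordinates, good to about 4 mm: the middle of the surface that is visible of it).
- ctrl.place_of(label, picture): "at" ([x, y, z] in m, in world coordinates, good to about 4 mm: a listed point, or the origin of a listed thing).
The state is a dict: "clock": time; "joint_positions": joint angles; "dq": joint speeds; "joint_efforts": joint torques, N m; "tcp_pos": TCP position; "eef_rot": TCP orientation; "force": force on the tool from outside, world axes, zero at the start; "ft_torque": the same for the moment, N m; "width": finger opening in m.
Only numpy, scipy, OpenCV 4.12 (cv2) and the standard library are available. Lean on these libraries where they do the work, as an engineer would, in place of code of your own. Each camera call takes 0.05 s, during which the arm holds its last target.

## Working session

There is one attempt and no reset: what is moved stays moved. The work goes in short steps, Python scripts to look and compute and a tool call to move; the robot and the scene stay as the last step left them, time stands still between calls to the robot, and variables do not carry over. Pictures are saved under pics/ and viewed, and the job is handed in when it is done.

Besides the shell and the picture viewer there is one more tool, called after "Call:" as name(argument=value, ...), one argument or row to a line, values as JSON. move_arm: Moves the arm, as the interface text tells. Its arguments: {"type":"object","properties":{"series":{"type":"array","items":{"type":"number"}}},"required":["series"]}

```bash
mkdir -p pics; ls
cat > h.py <<'E'
import numpy as np, cv2
from bench import ctrl
def snap(n,f):
    s=ctrl.snapshot(n); cv2.imwrite('pics/'+f,cv2.cvtColor(s['image'],cv2.COLOR_RGB2BGR)); return s
E
python3 - <<'E'
from h import *
o=ctrl.observe(); print(o['clock'],o['tcp_pos'],o['eef_rot'],o['width'],o['force'])
for c in ['scene','side']:
    s=snap(c,c+'0.png')
    for n in ['dust_box','left_tab','right_tab','left_hinge','right_hinge','fan_tip','light_tip','fan_pivot','light_pivot','cork_block_mid','wax_tin_mid','oil_bottle_mid']:
        try:
            r=ctrl.place_of(n,s); print(c,n,[(np.round(d['at'],3).tolist(),round(d['p'],2)) for d in r[:2]])
        except Exception as e: print(n,e)
print(ctrl.observe()['clock'])
E
```

```text
pics
0.0 [0.27714167 0.55958985 0.23041719] [[-8.96168045e-01  4.43714327e-01 -6.56975209e-04]
 [ 4.43714795e-01  8.96166611e-01 -1.60815034e-03]
 [-1.24800099e-04 -1.73268257e-03 -9.99998491e-01]] 0.08511817737536456 [0.19454616 0.30387993 1.41529164]
scene dust_box [([0.566, -0.063, 0.002], 0.86), ([0.562, -0.273, 0.052], 0.73)]
scene left_tab [([0.587, 0.138, 0.066], 0.81)]
scene right_tab [([0.56, -0.273, 0.048], 0.81)]
scene left_hinge [([0.582, 0.035, 0.05], 0.77)]
scene right_hinge [([0.569, -0.156, 0.048], 0.9)]
scene fan_tip [([0.45, 0.022, 0.102], 0.44)]
scene light_tip [([0.446, -0.09, 0.095], 0.6)]
scene fan_pivot [([0.446, -0.002, 0.05], 0.91)]
scene light_pivot [([0.439, -0.11, 0.051], 0.86)]
scene cork_block_mid [([0.57, -0.078, 0.068], 0.94)]
scene wax_tin_mid [([0.341, 0.22, 0.01], 0.59)]
scene oil_bottle_mid [([0.357, -0.243, 0.04], 0.71)]
side dust_box [([0.563, -0.064, -0.004], 0.97)]
side left_tab [([0.589, 0.14, 0.061], 0.59)]
side right_tab [([0.564, -0.271, 0.052], 0.7)]
side left_hinge [([0.584, 0.022, 0.049], 0.9)]
side right_hinge [([0.57, -0.162, 0.051], 0.93), ([0.446, -0.088, 0.106], 0.55)]
side fan_tip [([0.448, -0.091, 0.106], 0.67), ([0.448, 0.02, 0.098], 0.38)]
side light_tip [([0.45, 0.021, 0.101], 0.62), ([0.447, -0.094, 0.105], 0.6)]
side fan_pivot [([0.45, -0.001, 0.049], 0.96)]
side light_pivot []
side cork_block_mid [([0.568, -0.079, 0.069], 0.59)]
side wax_tin_mid [([0.344, 0.217, 0.013], 0.75)]
side oil_bottle_mid [([0.356, -0.244, 0.039], 0.6)]
1.3
```

View pics/scene0.png

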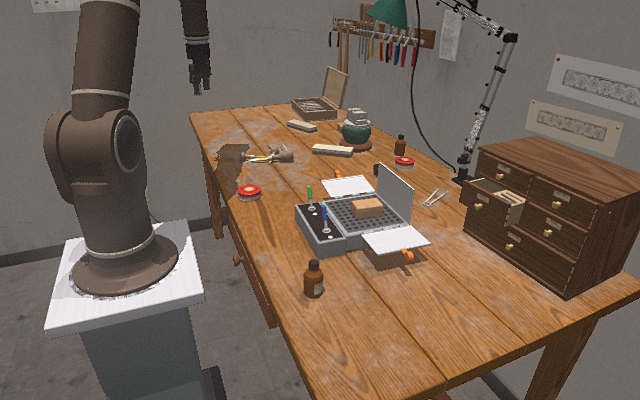

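View pics/side0.png

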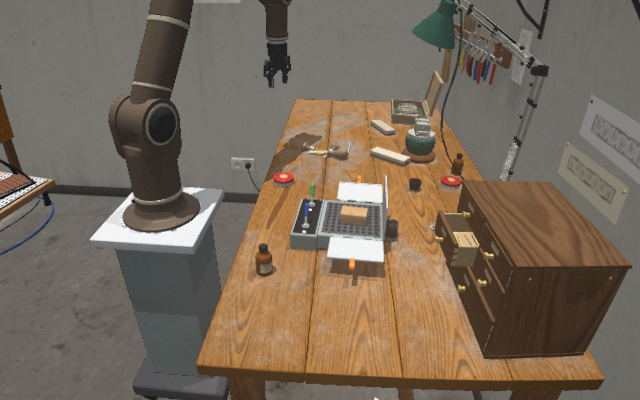

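```bash
cat >> h.py <<'E'
from scipy.spatial.transform import Rotation as R
YAW=-0.066
BX=np.array([np.cos(YAW),np.sin(YAW),0]); BY=np.array([-np.sin(YAW),np.cos(YAW),0])
def Rdown(yaw=YAW):
    y=np.array([np.cos(yaw),np.sin(yaw),0]); z=np.array([0,0,-1.]); return np.column_stack([np.cross(y,z),y,z])
def plan(wps,fing,p=None,Rc=None,vmax=0.05,wmax=9.0,Rt=None):
    """rows to go through waypoints (world TCP pos), fixed final orientation"""
    o=ctrl.observe()
    p=np.array(o['tcp_pos']) if p is None else p
    Rc=np.array(o['eef_rot']) if Rc is None else Rc
    Rt=Rdown() if Rt is None else Rt
    out=[]
    for w in wps:
        w=np.array(w); n=int(np.ceil(max(np.abs(w-p).max()/vmax, np.linalg.norm(w-p)/vmax,0.01)))
        rv=R.from_matrix(Rc.T@Rt).as_rotvec(degrees=True); n=max(n,int(np.ceil(np.linalg.norm(rv)/wmax)))
        for i in range(n):
            d=(w-p)/(n-i); rr=R.from_matrix(Rc.T@Rt).as_rotvec(degrees=True)/(n-i)
            t=Rc.T@d
            out.append([fing]+np.round(t,4).tolist()+np.round(rr,2).tolist())
            p=p+d; Rc=Rc@R.from_rotvec(rr,degrees=True).as_matrix()
    for k in range(0,len(out),12):
        print(len(out[k:k+12]),[float(x) for r in out[k:k+12] for x in r])
def st():
    o=ctrl.observe(); print(round(o['clock'],2),np.round(o['tcp_pos'],4),'F',np.round(o['force'],1),'w',round(o['width'],4),'err',np.round(R.from_matrix(np.array(o['eef_rot']).T@Rdown()).as_rotvec(degrees=True),1)); return o
E
python3 - <<'E'
from h import *
plan([[0.575,0.15,0.22]],120)
E
```

```text
11 [120.0, -0.0408, -0.0214, 0.001, 0.0, 0.0, 6.13, 120.0, -0.0428, -0.0169, 0.001, 0.0, 0.0, 6.13, 120.0, -0.0444, -0.0122, 0.001, 0.0, 0.0, 6.13, 120.0, -0.0455, -0.0074, 0.001, 0.0, 0.0, 6.13, 120.0, -0.046, -0.0025, 0.001, 0.0, 0.0, 6.13, 120.0, -0.046, 0.0024, 0.001, 0.0, 0.0, 6.13, 120.0, -0.0455, 0.0073, 0.001, 0.0, 0.0, 6.13, 120.0, -0.0444, 0.0121, 0.001, 0.0, 0.0, 6.13, 120.0, -0.0429, 0.0168, 0.001, 0.0, 0.0, 6.13, 120.0, -0.0409, 0.0213, 0.001, 0.0, 0.0, 6.13, 120.0, -0.0384, 0.0255, 0.001, 0.0, 0.0, 6.13]
```

Call:
move_arm(
  series=[120,-0.041,-0.021,0.001,0,0,6.1,120,-0.043,-0.017,0.001,0,0,6.1,120,-0.044,-0.012,0.001,0,0,6.1,120,-0.0455,-0.007,0.001,0,0,6.1,120,-0.046,-0.0025,0.001,0,0,6.1,120,-0.046,0.0025,0.001,0,0,6.1,120,-0.0455,0.007,0.001,0,0,6.1,120,-0.044,0.012,0.001,0,0,6.1,120,-0.043,0.017,0.001,0,0,6.1,120,-0.041,0.021,0.001,0,0,6.1,120,-0.038,0.0255,0.001,0,0,6.1],
)

```text
clock: 2.68
tcp_pos: [0.5773, 0.1405, 0.2202]
eef_rot: [[0.089, 0.996, 0.002], [0.996, -0.089, 0.005], [0.005, 0.001, -1.0]]
force: [0.9, 0.2, -0.5]
width: 0.0454
```

Run:
```python
from h import *
o=st()
s=snap('wrist','w1.png')
print({k:s[k] for k in s if k not in('image',)})
for n in ['left_tab','left_hinge','fan_tip','fan_pivot','light_pivot','dust_box']:
    r=ctrl.place_of(n,s); print(n,[(np.round(d['at'],3).tolist(),round(d['p'],2)) for d in r[:2]])
```

```text
2.67 [0.5773 0.1405 0.2202] F [ 0.9  0.2 -0.5] w 0.0454 err [ 0.1 -0.3 -1.3]
{'fovy': 66.40398106228606, 'cx': 320.25719225591314, 'cy': 199.304768379293, 'k1': -0.051273760613433327, 'hand_eye': array([[-9.24573564e-04,  9.50418871e-01,  3.10971243e-01,
         8.08373240e-02],
       [ 9.99999353e-01,  6.72504620e-04,  9.17807964e-04,
         3.12811652e-04],
       [ 6.63172411e-04,  3.10971891e-01, -9.50418878e-01,
        -1.41596329e-01],
       [ 0.00000000e+00,  0.00000000e+00,  0.00000000e+00,
         1.00000000e+00]]), 'shot': 3}
left_tab [([0.588, 0.14, 0.064], 0.66)]
left_hinge [([0.581, 0.029, 0.05], 0.57)]
fan_tip []
fan_pivot [([0.452, -0.0, 0.05], 0.66)]
light_pivot [([0.59, 0.141, 0.063], 0.51)]
dust_box [([0.563, -0.067, 0.004], 0.78)]
```

View pics/w1.png

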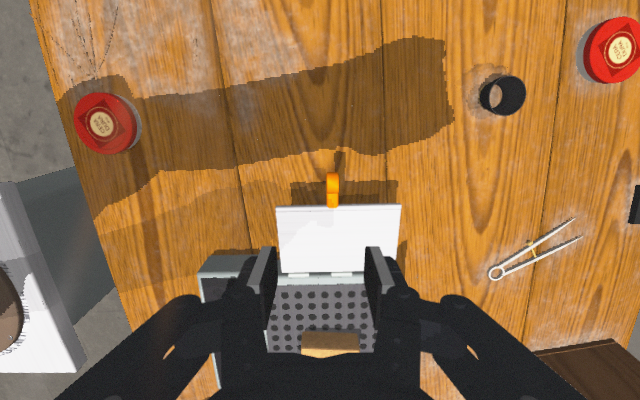

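```bash
cat >> h.py <<'E'
def pix2plane(s,T,uv,z):
    f=200/np.tan(np.radians(s['fovy'])/2); k=np.array([[f,0,s['cx']],[0,f,s['cy']],[0,0,1]])
    u=cv2.undistortPoints(np.array([[uv]],float),k,np.array([s['k1'],0,0,0,0]))[0,0]
    d=T[:3,:3]@np.array([u[0],-u[1],-1]); c=T[:3,3]
    return c+d*(z-c[2])/d[2]
def wristT(o,s):
    T=np.eye(4);T[:3,:3]=o['eef_rot'];T[:3,3]=o['tcp_pos']; return T@s['hand_eye']
E
python3 - <<'E'
from h import *
o=ctrl.observe(); s=ctrl.snapshot('wrist'); T=wristT(o,s)
im=s['image'].astype(int); m=((im[...,0]>200)&(im[...,1]>90)&(im[...,1]<190)&(im[...,2]<60)).astype(np.uint8)
n,l,stt,c=cv2.connectedComponentsWithStats(m)
for i in range(1,n):
    if stt[i,4]>60: print(stt[i],c[i])
print('tab',pix2plane(s,T,(333,182),0.066))
a=pix2plane(s,T,(277,206),0.062);b=pix2plane(s,T,(401,206),.062);print(a,b,np.arctan2(*(b-a)[[1,0]]),np.linalg.norm(b-a))
a=pix2plane(s,T,(281,275),0.05);b=pix2plane(s,T,(398,277),.05);print(a,b,np.arctan2(*(b-a)[[1,0]]))
E
```

```text
[301   0  28  35 436] [317.75688073  14.84862385]
[334   0   8  18  79] [337.           6.40506329]
[343   0   6  45 181] [345.27624309  20.1160221 ]
[351   0   4  40  98] [353.         17.1122449]
[386   0   3  45  74] [386.44594595  26.39189189]
[389   0  16  42 294] [394.37755102  19.4047619 ]
[407   0   9  21 105] [410.36190476  10.37142857]
[422   0  11  39 320] [426.703125  17.475   ]
[434   0  10  39 321] [438.7694704   20.01557632]
[466   0  20  44 468] [473.96794872  18.03418803]
[500   0   9  24 133] [503.94736842  10.80451128]
[510   0   8  25 135] [513.65925926  10.6962963 ]
[521   0  12  33 248] [526.06048387  13.65322581]
[532   0   7  34  84] [535.01190476  16.39285714]
[ 529    0   32  149 1133] [542.90997352  60.44748455]
[633   0   5  19  66] [635.           9.31818182]
[450   2  13  28  96] [456.09375     15.66666667]
[331  12  11  47 217] [336.65898618  32.88940092]
[445  15   4  35  85] [445.88235294  31.02352941]
[476  26  31  22 227] [490.01762115  36.70044053]
[558  27   7  18  73] [561.35616438  36.        ]
[455  40   8  41 149] [458.87248322  58.61073826]
[
[... 2070 characters left out ...]
43298969]
[591 242  24  61 451] [604.19512195 272.96008869]
[452 251   8  38 112] [454.74107143 268.38392857]
[406 255  12  35 170] [411.91176471 273.99411765]
[577 254  11  23  79] [581.59493671 266.3164557 ]
[609 266  10  28  66] [613.48484848 279.77272727]
[174 275  21  21 173] [183.85549133 285.13294798]
[134 287  13  20 108] [140.62962963 295.33333333]
[465 287  12  13  92] [470.42391304 293.69565217]
[120 290  17  34 207] [128.07729469 304.92753623]
tab [0.58888168 0.14536574 0.066     ]
[0.52915044 0.12351808 0.062     ] [0.6578006  0.11272836 0.062     ] -0.08367282212620393 0.12910182365409048
[0.52070641 0.0343564  0.05      ] [0.65734103 0.01995468 0.05      ] -0.10501538017575368
```

```bash
sed -i 's/^YAW=.*/YAW=-0.07/' h.py
python3 - <<'E'
from h import *
plan([[0.588,0.141,0.1],[0.588,0.141,0.046]],140)
E
```

```text
5 [140.0, -0.0006, 0.0041, 0.04, 0.01, -0.11, -0.24, 140.0, -0.0006, 0.0041, 0.04, 0.01, -0.11, -0.24, 140.0, -0.0005, 0.0041, 0.04, 0.01, -0.11, -0.24, 140.0, -0.0, -0.0, 0.027, 0.0, -0.0, -0.0, 140.0, -0.0, -0.0, 0.027, 0.0, -0.0, -0.0]
```

Call:
move_arm(
  series=[140,-0.0005,0.004,0.04,0,-0.1,-0.2,140,-0.0005,0.004,0.04,0,-0.1,-0.2,140,-0.0005,0.004,0.04,0,-0.1,-0.2,140,0,0,0,0,0,0],
)

```text
clock: 3.58
tcp_pos: [0.5873, 0.1474, 0.0988]
eef_rot: [[0.062, 0.998, 0.003], [0.998, -0.062, 0.004], [0.004, 0.003, -1.0]]
force: [-0.0, -0.3, -0.2]
width: 0.0388
```

Run:
```python
from h import *
st()
s=snap('wrist','w2.png')
```

```text
3.58 [0.5873 0.1474 0.0988] F [-0.  -0.3 -0.2] w 0.0388 err [ 0.2 -0.2  0.4]
```

View pics/w2.png

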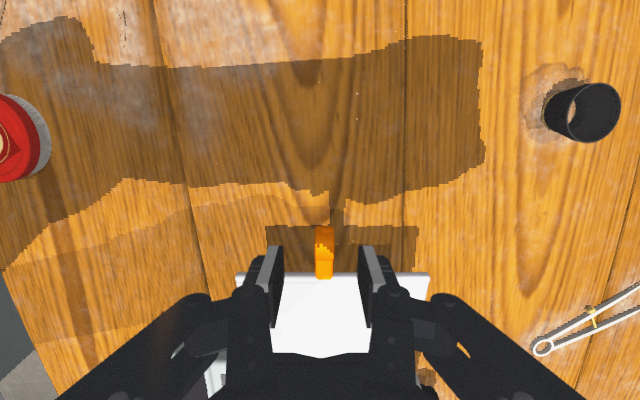

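Run:
```python
from h import *
o=ctrl.observe(); s=ctrl.snapshot('wrist'); T=wristT(o,s)
for uv,z in [((324,226),.064),((324,250),.066),((324,240),.07),((236,274),.062),((429,274),.062)]: print(uv,z,pix2plane(s,T,uv,z))
r=ctrl.place_of('left_tab',s); print(r)
plan([[0.588,0.141,0.046]],140)
```

```text
(324, 226) 0.064 [0.59168722 0.15240978 0.064     ]
(324, 250) 0.066 [0.59071028 0.13658369 0.066     ]
(324, 240) 0.07 [0.5911763  0.14554234 0.07      ]
(236, 274) 0.062 [0.52998735 0.12021612 0.062     ]
(429, 274) 0.062 [0.6611599  0.11130013 0.062     ]
[{'at': [0.59, 0.1394, 0.0625], 'p': 0.75}, {'at': [0.3443, 0.2215, 0.0095], 'p': 0.21}]
2 [140.0, -0.0035, -0.0013, 0.0285, 0.28, -0.2, 0.19, 140.0, -0.0034, -0.0011, 0.0285, 0.28, -0.2, 0.19]
```

Call:
move_arm(
  series=[140,-0.0035,0.001,0.0285,0.3,-0.2,0.2,140,-0.0035,0.001,0.0285,0.3,-0.2,0.2,140,0,0,0,0,0,0],
)

```text
clock: 4.1
tcp_pos: [0.5965, 0.1427, 0.0522]
eef_rot: [[0.069, 0.998, 0.01], [0.998, -0.069, 0.004], [0.005, 0.009, -1.0]]
force: [-0.0, 0.1, 0.2]
width: 0.0382
```

Run:
```python
from h import *
st()
```

```text
4.1 [0.5965 0.1427 0.0522] F [-0.   0.1  0.2] w 0.0382 err [ 0.5 -0.3  0. ]
```

Call:
move_arm(
  series=[140,-0.001,-0.006,0.005,0.5,-0.3,0,140,0,0,0.002,0,0,0,255,0,0,0,0,0,0,255,0,0,0,0,0,0,255,0,0,0,0,0,0],
)

```text
clock: 4.72
tcp_pos: [0.5897, 0.1437, 0.0492]
eef_rot: [[0.068, 0.998, 0.001], [0.998, -0.068, 0.002], [0.002, 0.001, -1.0]]
force: [2.5, -0.4, -1.7]
width: 0.0106
```

Run:
```python
from h import *
st()
s=snap('wrist','w3.png')
```

```text
4.72 [0.5897 0.1437 0.0492] F [ 2.5 -0.4 -1.7] w 0.0106 err [ 0.  -0.1  0.1]
```

View pics/w3.png

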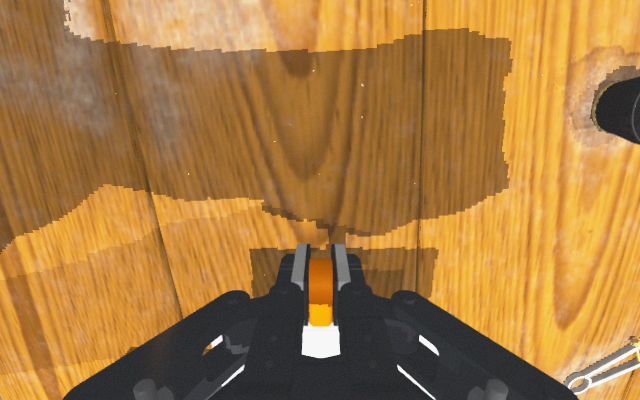

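```bash
cat >> h.py <<'E'
def arc(h,t0,t1,n,sgn,off):
    """h hinge point, sgn +1 left; off=TCP-tab offset; tool waypoints"""
    w=[]
    for t in np.linspace(t0,t1,n+1)[1:]:
        w.append(h+sgn*0.115*np.cos(t)*BY+np.array([0,0,.115*np.sin(t)])+off)
    return w
E
python3 - <<'E'
from h import *
o=ctrl.observe();p=np.array(o['tcp_pos'])
tab=np.array([0.590,0.141,0.064]); th=np.arcsin(.014/.115); h=tab-.115*np.cos(th)*BY; h[2]=.05; print(h)
print(arc(h,th,.85,8,1,p-tab)[-1])
plan(arc(h,th,.85,8,1,p-tab),255)
E
```

```text
[0.5820164 0.0271349 0.05     ]
[0.58708136 0.1055029  0.12168161]
8 [255.0, -0.0017, 0.0, -0.0103, 0.05, -0.12, 0.12, 255.0, -0.0027, 0.0, -0.0101, -0.0, 0.0, -0.0, 255.0, -0.0036, 0.0, -0.0098, -0.0, 0.0, -0.0, 255.0, -0.0045, -0.0, -0.0095, -0.0, 0.0, -0.0, 255.0, -0.0053, 0.0, -0.009, -0.0, 0.0, -0.0, 255.0, -0.0061, -0.0, -0.0085, -0.0, 0.0, -0.0, 255.0, -0.0068, 0.0, -0.0079, -0.0, 0.0, -0.0, 255.0, -0.0075, -0.0, -0.0073, -0.0, 0.0, -0.0]
```

Call:
move_arm(
  series=[255,-0.0015,0,-0.0105,0,0,0,255,-0.0025,0,-0.01,0,0,0,255,-0.0035,0,-0.01,0,0,0,255,-0.0045,0,-0.0095,0,0,0,255,-0.0055,0,-0.009,0,0,0,255,-0.006,0,-0.0085,0,0,0,255,-0.007,0,-0.008,0,0,0,255,-0.0075,0,-0.0075,0,0,0],
)

```text
clock: 5.78
tcp_pos: [0.5867, 0.1003, 0.1253]
eef_rot: [[0.07, 0.998, 0.0], [0.998, -0.07, -0.001], [-0.001, 0.0, -1.0]]
force: [4.0, -3.4, -14.6]
width: 0.0108
```

Run:
```python
from h import *
st()
s=snap('side','s4.png');cv2.imwrite('pics/s4c.png',cv2.resize(cv2.cvtColor(s['image'],cv2.COLOR_RGB2BGR)[130:290,240:480],None,fx=3,fy=3))
for n in ['left_tab']:
  print(ctrl.place_of(n,s)[:2])
```

```text
5.78 [0.5867 0.1003 0.1253] F [  4.   -3.4 -14.6] w 0.0108 err [ 0.   0.1 -0. ]
[{'at': [0.5845, 0.1051, 0.1372], 'p': 0.9}]
```

View pics/s4c.png

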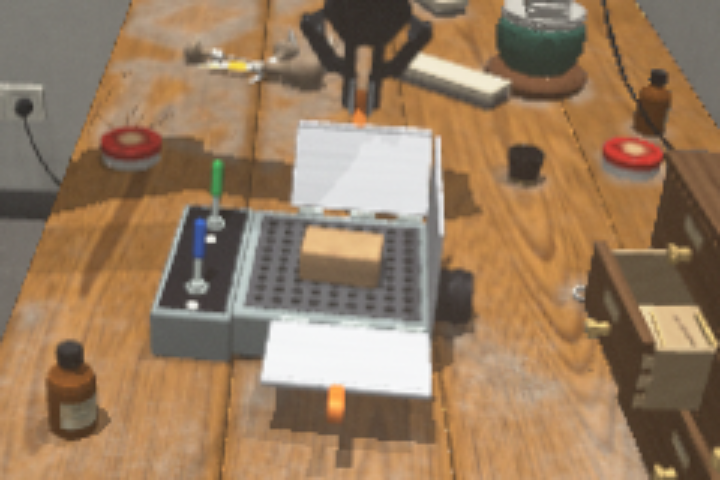

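Run:
```python
from h import *
o=ctrl.observe();p=np.array(o['tcp_pos'])
h=np.array([0.582,0.0271,0.05]); th=0.91
off=p-(h+.115*np.cos(th)*BY+np.array([0,0,.115*np.sin(th)])); print(off)
w=arc(h,th,1.6,8,1,off);print(w[-1]);plan(w,255)
```

```text
[-0.00022494  0.00207092 -0.01492799]
[0.58154019 0.0258212  0.15002298]
8 [255.0, -0.0081, 0.0, -0.0057, 0.03, 0.07, -0.09, 255.0, -0.0085, 0.0, -0.005, -0.0, -0.0, 0.0, 255.0, -0.0089, -0.0, -0.0043, 0.0, 0.0, 0.0, 255.0, -0.0093, 0.0, -0.0035, 0.0, 0.0, 0.0, 255.0, -0.0095, -0.0, -0.0027, 0.0, 0.0, 0.0, 255.0, -0.0097, 0.0, -0.0018, 0.0, 0.0, 0.0, 255.0, -0.0099, 0.0, -0.001, 0.0, 0.0, 0.0, 255.0, -0.0099, -0.0, -0.0001, 0.0, 0.0, 0.0]
```

Call:
move_arm(
  series=[255,-0.008,0,-0.0055,0,0,0,255,-0.0085,0,-0.005,0,0,0,255,-0.009,0,-0.0045,0,0,0,255,-0.0095,0,-0.0035,0,0,0,255,-0.0095,0,-0.0025,0,0,0,255,-0.0095,0,-0.002,0,0,0,255,-0.01,0,-0.001,0,0,0,255,-0.0085,0,0,0,0,0],
)

```text
clock: 6.88
tcp_pos: [0.582, 0.0294, 0.1524]
eef_rot: [[0.066, 0.998, 0.002], [0.998, -0.066, 0.006], [0.006, 0.002, -1.0]]
force: [1.8, 5.5, -5.0]
width: 0.0106
```

Run:
```python
from h import *
st()
```

```text
6.88 [0.582  0.0294 0.1524] F [ 1.8  5.5 -5. ] w 0.0106 err [ 0.1 -0.4  0.2]
```

Call:
move_arm(
  series=[255,-0.006,0,0,0,0,0,255,-0.006,0,0,0,0,0],
)

```text
clock: 7.12
tcp_pos: [0.5812, 0.0175, 0.1525]
eef_rot: [[0.065, 0.998, 0.003], [0.998, -0.065, 0.008], [0.008, 0.002, -1.0]]
force: [2.9, 5.4, -11.1]
width: 0.0102
```

Run:
```python
from h import *
st()
s=snap('side','s5.png');cv2.imwrite('pics/s5c.png',cv2.resize(cv2.cvtColor(s['image'],cv2.COLOR_RGB2BGR)[130:290,240:480],None,fx=3,fy=3))
for n in ['left_tab','left_hinge']:
  print(ctrl.place_of(n,s)[:2])
```

```text
7.12 [0.5812 0.0175 0.1525] F [  2.9   5.4 -11.1] w 0.0102 err [ 0.1 -0.4  0.3]
[{'at': [0.5796, 0.0277, 0.1611], 'p': 0.93}, {'at': [0.561, -0.2705, 0.0523], 'p': 0.21}]
[{'at': [0.5825, 0.0237, 0.0502], 'p': 0.59}]
```

View pics/s5c.png

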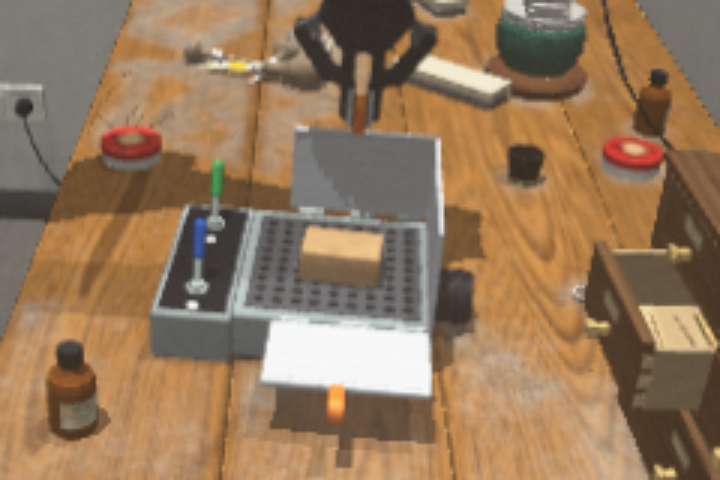

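Call:
move_arm(
  series=[255,-0.005,0,0,0,0,0,255,0,0,0,0,0,0],
)

```text
clock: 7.52
tcp_pos: [0.5812, 0.0166, 0.1524]
eef_rot: [[0.063, 0.998, 0.003], [0.998, -0.063, 0.012], [0.012, 0.002, -1.0]]
force: [1.6, 1.3, -6.9]
width: 0.0103
```

Run:
```python
from h import *
st()
s=snap('scene','c5.png');cv2.imwrite('pics/c5c.png',cv2.resize(cv2.cvtColor(s['image'],cv2.COLOR_RGB2BGR)[130:290,260:500],None,fx=3,fy=3))
for n in ['left_tab']:
  print(ctrl.place_of(n,s)[:2])
```

```text
7.53 [0.5812 0.0166 0.1524] F [ 1.6  1.3 -6.9] w 0.0103 err [ 0.1 -0.7  0.4]
[{'at': [0.5802, 0.0256, 0.1652], 'p': 0.73}, {'at': [0.5691, -0.1589, 0.0471], 'p': 0.61}]
```

View pics/c5c.png

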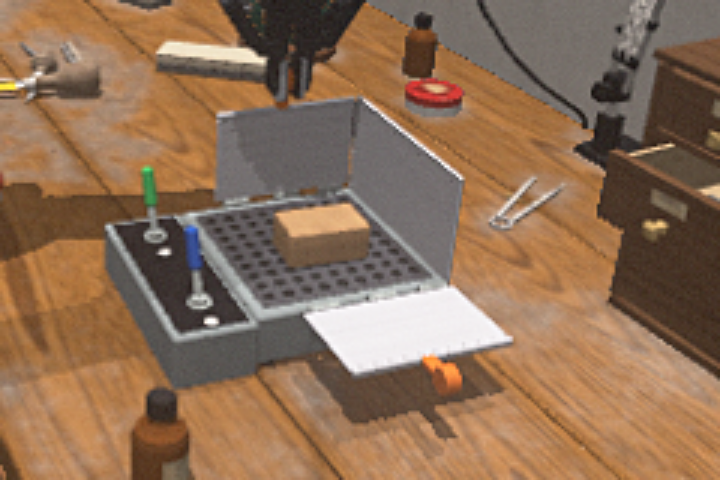

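Call:
move_arm(
  series=[140,0,0,0,0,0,0,140,0,0,0,0,0,0,140,0,0,-0.02,0,0,0,140,0,0,-0.04,0,0,0,140,0,0,-0.04,0,0,0],
)

```text
clock: 8.25
tcp_pos: [0.5792, 0.0094, 0.2545]
eef_rot: [[0.068, 0.998, -0.002], [0.998, -0.068, 0.006], [0.006, -0.002, -1.0]]
force: [0.9, -0.1, 0.2]
width: 0.0383
```

Run:
```python
from h import *
o=st()
plan([[0.552,-0.275,0.22]],140)
```

```text
8.25 [0.5792 0.0094 0.2545] F [ 0.9 -0.1  0.2] w 0.0383 err [-0.1 -0.3  0.1]
6 [140.0, -0.0476, -0.0013, 0.0055, -0.02, -0.05, 0.02, 140.0, -0.0476, -0.0013, 0.0055, -0.02, -0.05, 0.02, 140.0, -0.0476, -0.0013, 0.0056, -0.02, -0.05, 0.02, 140.0, -0.0476, -0.0012, 0.0056, -0.02, -0.05, 0.02, 140.0, -0.0476, -0.0012, 0.0057, -0.02, -0.05, 0.02, 140.0, -0.0476, -0.0012, 0.0057, -0.02, -0.05, 0.02]
```

Call:
move_arm(
  series=[140,-0.0475,-0.001,0.0055,0,0,0,140,-0.0475,-0.001,0.0055,0,0,0,140,-0.0475,-0.001,0.0055,0,0,0,140,-0.0475,-0.001,0.0055,0,0,0,140,-0.0475,-0.001,0.0055,0,0,0,140,-0.046,-0.001,0.0055,0,0,0,140,0,0,0,0,0,0],
)

```text
clock: 9.12
tcp_pos: [0.5535, -0.288, 0.2277]
eef_rot: [[0.071, 0.997, 0.009], [0.997, -0.071, -0.0], [0.0, 0.009, -1.0]]
force: [0.1, 0.4, 0.2]
width: 0.0385
```

Run:
```python
from h import *
o=st()
s=snap('wrist','w6.png')
for n in ['right_tab','right_hinge']:
    r=ctrl.place_of(n,s); print(n,[(np.round(d['at'],3).tolist(),round(d['p'],2)) for d in r[:2]])
s=snap('side','s6.png')
for n in ['left_tab','right_tab']:
    r=ctrl.place_of(n,s); print(n,[(np.round(d['at'],3).tolist(),round(d['p'],2)) for d in r[:2]])
plan([[0.563,-0.272,0.1]],140)
```

```text
9.12 [ 0.5535 -0.288   0.2277] F [0.1 0.4 0.2] w 0.0385 err [ 0.5 -0.  -0.1]
right_tab [([0.563, -0.276, 0.057], 0.84), ([0.359, -0.247, 0.038], 0.26)]
right_hinge []
left_tab [([0.582, 0.025, 0.166], 0.8)]
right_tab [([0.562, -0.269, 0.049], 0.76), ([0.57, -0.159, 0.051], 0.56)]
3 [140.0, 0.0028, 0.0015, 0.0426, 0.2, -0.08, 0.16, 140.0, 0.0029, 0.0016, 0.0426, 0.2, -0.08, 0.16, 140.0, 0.0029, 0.0018, 0.0426, 0.2, -0.08, 0.16]
```

View pics/w6.png

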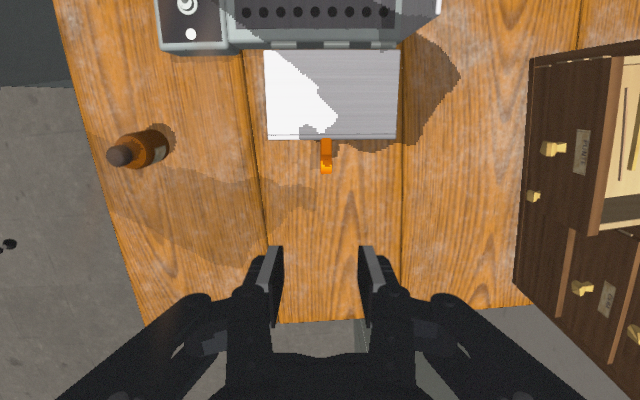

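View pics/s6.png

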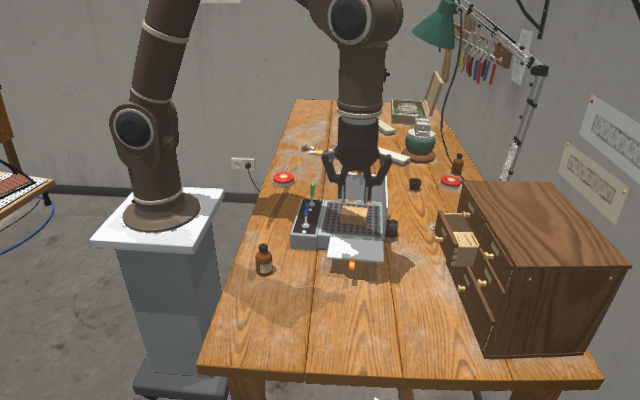

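Run:
```python
from h import *
o=ctrl.observe(); s=ctrl.snapshot('wrist'); T=wristT(o,s)
for uv,z in [((326,173),.05),((326,162),.061),((267,138),.05),((397,138),.05),((267,49),.05),((397,49),.05)]: print(uv,z,pix2plane(s,T,uv,z))
```

```text
(326, 173) 0.05 [ 0.5651314  -0.27443327  0.05      ]
(326, 162) 0.061 [ 0.56562393 -0.2604042   0.061     ]
(267, 138) 0.05 [ 0.5063714  -0.23345414  0.05      ]
(397, 138) 0.05 [ 0.64097797 -0.24193405  0.05      ]
(267, 49) 0.05 [ 0.5156645  -0.14905484  0.05      ]
(397, 49) 0.05 [ 0.64050287 -0.15644819  0.05      ]
```

Call:
move_arm(
  series=[140,0.004,0.0015,0.042,0.2,0,0.1,140,0.004,0.0015,0.042,0.2,0,0.1,140,0.004,0.0015,0.04,0.1,0,0,140,0,0,0,0,0,0],
)

```text
clock: 9.98
tcp_pos: [0.5659, -0.2645, 0.1027]
eef_rot: [[0.059, 0.998, 0.006], [0.998, -0.059, 0.004], [0.004, 0.006, -1.0]]
force: [0.0, -0.8, 0.7]
width: 0.0384
```

Run:
```python
from h import *
o=st();s=snap('wrist','w7.png')
for n in ['right_tab','right_hinge']:
    r=ctrl.place_of(n,s); print(n,[(np.round(d['at'],3).tolist(),round(d['p'],2)) for d in r[:2]])
```

```text
9.97 [ 0.5659 -0.2645  0.1027] F [ 0.  -0.8  0.7] w 0.0384 err [ 0.3 -0.3  0.7]
right_tab [([0.561, -0.273, 0.049], 0.84)]
right_hinge [([0.571, -0.16, 0.048], 0.95)]
```

View pics/w7.png

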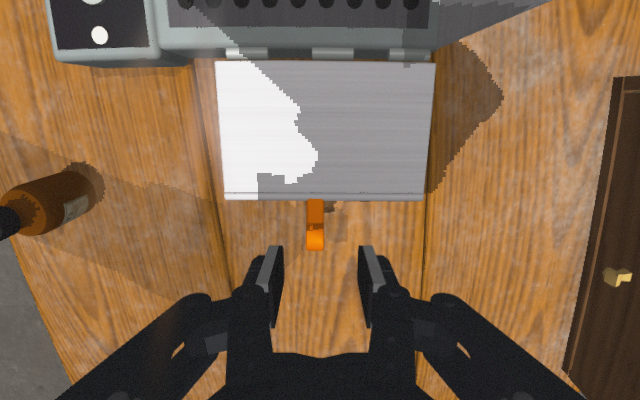

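Run:
```python
from h import *
o=ctrl.observe(); s=ctrl.snapshot('wrist'); T=wristT(o,s)
for uv,z in [((315,250),.05),((315,230),.061),((222,198),.05),((424,198),.05),((216,61),.05),((434,61),.05)]: print(uv,z,pix2plane(s,T,uv,z))
plan([[0.562,-0.272,0.06],[0.562,-0.272,0.034]],140)
```

```text
(315, 250) 0.05 [ 0.56379695 -0.28972187  0.05      ]
(315, 230) 0.061 [ 0.56521491 -0.26915796  0.061     ]
(222, 198) 0.05 [ 0.50294202 -0.24610433  0.05      ]
(424, 198) 0.05 [ 0.64150841 -0.25516682  0.05      ]
(216, 61) 0.05 [ 0.51259617 -0.15978556  0.05      ]
(434, 61) 0.05 [ 0.644478   -0.16758974  0.05      ]
2 [140.0, -0.0049, -0.0066, 0.0474, 0.8, -0.08, 0.53, 140.0, -0.0, 0.0, 0.026, -0.0, -0.0, -0.0]
```

Call:
move_arm(
  series=[140,-0.004,-0.003,0.035,0.5,0,0.5,140,-0.002,-0.002,0.025,0.3,0,0,140,0,0,0.002,0,0,0],
)

```text
clock: 10.55
tcp_pos: [0.5674, -0.2756, 0.0509]
eef_rot: [[0.07, 0.997, 0.01], [0.998, -0.07, -0.002], [-0.001, 0.01, -1.0]]
force: [0.3, -0.8, 1.1]
width: 0.0388
```

Run:
```python
from h import *
o=st();s=snap('wrist','w8.png')
plan([[0.563,-0.272,0.038]],140)
```

```text
10.55 [ 0.5674 -0.2756  0.0509] F [ 0.3 -0.8  1.1] w 0.0388 err [ 0.6  0.1 -0. ]
1 [140.0, 0.0036, -0.0054, 0.0136, 0.68, 0.1, -0.0]
```

View pics/w8.png

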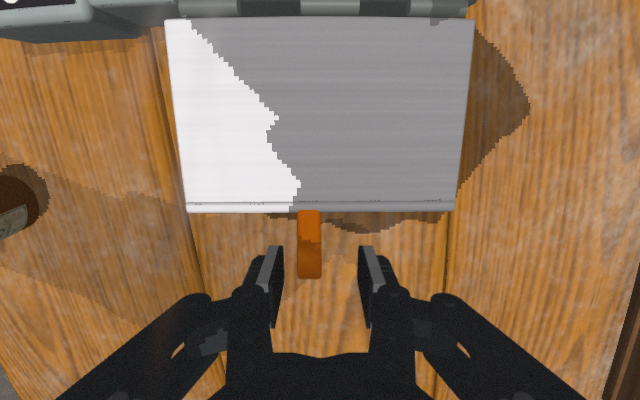

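Call:
move_arm(
  series=[140,0.003,-0.005,0.0125,0.6,0,0,140,0,0,0,0,0,0,255,0,0,0,0,0,0,255,0,0,0,0,0,0,255,0,0,0,0,0,0],
)

```text
clock: 11.22
tcp_pos: [0.5619, -0.2727, 0.0413]
eef_rot: [[0.07, 0.998, -0.0], [0.998, -0.07, -0.001], [-0.001, 0.0, -1.0]]
force: [2.8, -0.0, -2.1]
width: 0.0105
```

Run:
```python
from h import *
o=st();s=snap('wrist','w9.png');print(ctrl.place_of('right_tab',s)[:1])
```

```text
11.22 [ 0.5619 -0.2727  0.0413] F [ 2.8 -0.  -2.1] w 0.0105 err [ 0.   0.1 -0. ]
[{'at': [0.5616, -0.2736, 0.0527], 'p': 0.6}]
```

View pics/w9.png

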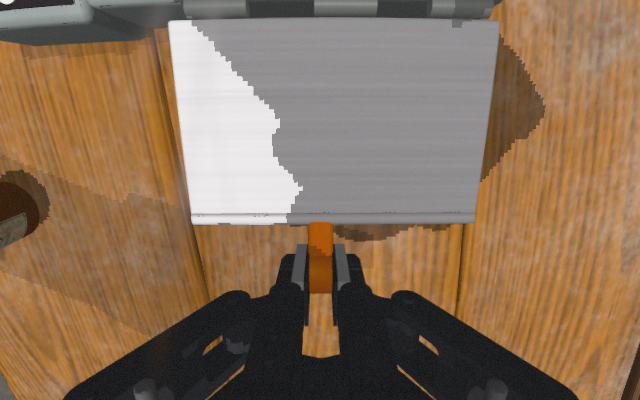

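Run:
```python
from h import *
o=ctrl.observe();p=np.array(o['tcp_pos'])
tab=np.array([0.5618,-0.273,0.053]); th=.03; h=tab+.115*np.cos(th)*BY; h[2]=.05; print(h)
w=arc(h,th,.85,9,-1,p-tab);print(w[-1]);plan(w,255)
```

```text
[ 0.56983981 -0.15833325  0.05      ]
[ 0.56473321 -0.23376558  0.12475798]
9 [255.0, 0.0008, 0.0, -0.0109, 0.01, 0.08, -0.02, 255.0, 0.0017, -0.0, -0.0103, -0.0, -0.0, -0.0, 255.0, 0.0027, 0.0, -0.0101, 0.0, 0.0, -0.0, 255.0, 0.0036, -0.0, -0.0098, 0.0, 0.0, -0.0, 255.0, 0.0045, 0.0, -0.0095, 0.0, 0.0, -0.0, 255.0, 0.0053, 0.0, -0.009, 0.0, 0.0, -0.0, 255.0, 0.0061, 0.0, -0.0085, 0.0, 0.0, -0.0, 255.0, 0.0069, -0.0, -0.0079, 0.0, 0.0, -0.0, 255.0, 0.0075, -0.0, -0.0073, 0.0, 0.0, -0.0]
```

Call:
move_arm(
  series=[255,0.001,0,-0.011,0,0,0,255,0.0015,0,-0.0105,0,0,0,255,0.0025,0,-0.01,0,0,0,255,0.0035,0,-0.01,0,0,0,255,0.0045,0,-0.0095,0,0,0,255,0.0055,0,-0.009,0,0,0,255,0.006,0,-0.0085,0,0,0,255,0.007,0,-0.008,0,0,0,255,0.0075,0,-0.0075,0,0,0],
)

```text
clock: 12.45
tcp_pos: [0.5649, -0.2259, 0.1279]
eef_rot: [[0.067, 0.998, -0.003], [0.998, -0.067, 0.004], [0.004, -0.004, -1.0]]
force: [3.3, 3.8, -16.1]
width: 0.0105
```

Run:
```python
from h import *
o=st();p=np.array(o['tcp_pos'])
h=np.array([0.5698,-0.1583,0.05]); off=np.array([0,0,-.012])
v=p-off-h; th=np.arctan2(v[2],-(v@BY)); print(th,np.hypot(v[2],v@BY))
off=p-(h-.115*np.cos(th)*BY+np.array([0,0,.115*np.sin(th)])); print(off)
w=arc(h,th,1.6,8,-1,off);print(w[-1]);plan(w,255)
```

```text
12.45 [ 0.5649 -0.2259  0.1279] F [  3.3   3.8 -16.1] w 0.0105 err [-0.2 -0.2  0.2]
0.9247020133431013 0.11261361469393194
[-8.47656469e-05  1.44624768e-03 -1.39053888e-02]
[ 0.5699501  -0.15350403  0.15104558]
8 [255.0, 0.008, 0.0, -0.0055, -0.21, -0.21, 0.19, 255.0, 0.0084, 0.0, -0.0048, 0.0, 0.0, 0.0, 255.0, 0.0088, -0.0, -0.0041, 0.0, 0.0, 0.0, 255.0, 0.0091, 0.0, -0.0033, 0.0, 0.0, 0.0, 255.0, 0.0094, -0.0, -0.0026, 0.0, -0.0, 0.0, 255.0, 0.0095, 0.0, -0.0018, 0.0, 0.0, 0.0, 255.0, 0.0097, -0.0, -0.0009, 0.0, 0.0, 0.0, 255.0, 0.0097, 0.0, -0.0001, 0.0, 0.0, 0.0]
```

Call:
move_arm(
  series=[255,0.008,0,-0.0055,-0.2,-0.2,0.2,255,0.0085,0,-0.005,0,0,0,255,0.009,0,-0.004,0,0,0,255,0.009,0,-0.0035,0,0,0,255,0.0095,0,-0.0025,0,0,0,255,0.0095,0,-0.002,0,0,0,255,0.0095,0,-0.001,0,0,0,255,0.0095,0,0,0,0,0,255,0.005,0,0,0,0,0,255,0.005,0,0,0,0,0],
)

```text
clock: 13.7
tcp_pos: [0.5704, -0.1448, 0.1536]
eef_rot: [[0.075, 0.997, 0.002], [0.997, -0.075, -0.008], [-0.008, 0.002, -1.0]]
force: [2.7, -6.1, -14.6]
width: 0.01
```

Run:
```python
from h import *
o=st()
s=snap('side','s10.png');cv2.imwrite('pics/s10c.png',cv2.resize(cv2.cvtColor(s['image'],cv2.COLOR_RGB2BGR)[130:290,240:480],None,fx=3,fy=3));print(ctrl.place_of('right_tab',s)[:1])
```

```text
13.7 [ 0.5704 -0.1448  0.1536] F [  2.7  -6.1 -14.6] w 0.01 err [ 0.1  0.5 -0.3]
[{'at': [0.5701, -0.1573, 0.1651], 'p': 0.84}]
```

View pics/s10c.png

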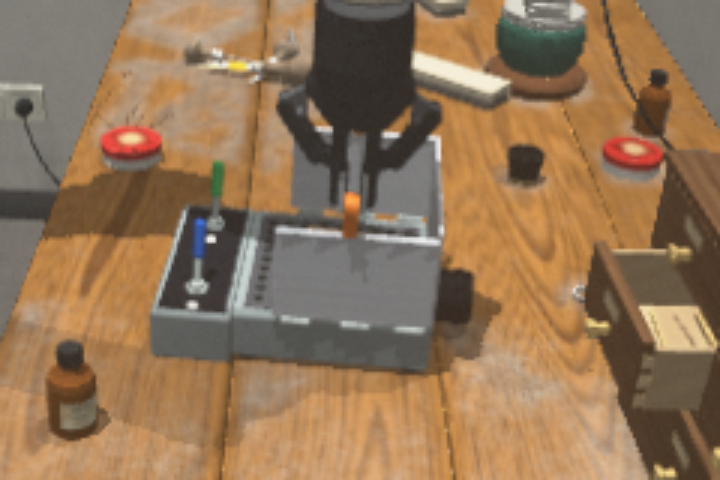

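Call:
move_arm(
  series=[140,0,0,0,0,0,0,140,0,0,0,0,0,0,140,0,0,-0.02,0,0,0,140,0,0,-0.04,0,0,0,140,0,0,-0.04,0,0,0],
)

```text
clock: 14.42
tcp_pos: [0.5706, -0.1409, 0.2578]
eef_rot: [[0.074, 0.997, 0.002], [0.997, -0.074, -0.003], [-0.002, 0.002, -1.0]]
force: [0.5, -0.3, 0.0]
width: 0.0386
```

Run:
```python
from h import *
o=st()
plan([[0.43,0.065,0.23]],255)
```

```text
14.43 [ 0.5706 -0.1409  0.2578] F [ 0.5 -0.3  0. ] w 0.0386 err [ 0.1  0.1 -0.2]
6 [255.0, 0.0325, -0.0259, 0.0045, 0.02, 0.02, -0.04, 255.0, 0.0325, -0.0259, 0.0045, 0.02, 0.02, -0.04, 255.0, 0.0325, -0.0259, 0.0045, 0.02, 0.02, -0.04, 255.0, 0.0325, -0.0259, 0.0046, 0.02, 0.02, -0.04, 255.0, 0.0326, -0.0258, 0.0046, 0.02, 0.02, -0.04, 255.0, 0.0326, -0.0258, 0.0046, 0.02, 0.02, -0.04]
```

Call:
move_arm(
  series=[255,0.0325,-0.025,0.0045,0,0,0,255,0.0325,-0.025,0.0045,0,0,0,255,0.0325,-0.025,0.0045,0,0,0,255,0.0325,-0.025,0.0045,0,0,0,255,0.0325,-0.025,0.0045,0,0,0,255,0.0325,-0.025,0.0045,0,0,0,255,0,0,0,0,0,0],
)

```text
clock: 15.3
tcp_pos: [0.4361, 0.0713, 0.2388]
eef_rot: [[0.076, 0.997, 0.02], [0.997, -0.076, 0.005], [0.006, 0.02, -1.0]]
force: [0.2, 0.1, 0.7]
width: 0.0001
```

Run:
```python
from h import *
o=st()
for c in ['wrist','scene','side']:
    s=snap(c,c+'11.png')
    if c!='wrist': cv2.imwrite('pics/%s11c.png'%c,cv2.resize(cv2.cvtColor(s['image'],cv2.COLOR_RGB2BGR)[130:290,260:480],None,fx=3,fy=3))
    for n in ['left_tab','right_tab','fan_tip','fan_pivot','light_tip','light_pivot']:
        r=ctrl.place_of(n,s); print(c,n,[(np.round(d['at'],3).tolist(),round(d['p'],2)) for d in r[:2]])
```

```text
15.3 [0.4361 0.0713 0.2388] F [0.2 0.1 0.7] w 0.0001 err [ 1.1 -0.4 -0.3]
wrist left_tab [([0.582, 0.025, 0.164], 0.56), ([0.57, -0.156, 0.048], 0.5)]
wrist right_tab []
wrist fan_tip [([0.453, 0.024, 0.106], 0.4)]
wrist fan_pivot [([0.448, -0.0, 0.049], 0.55)]
wrist light_tip []
wrist light_pivot []
scene left_tab [([0.581, 0.023, 0.166], 0.6)]
scene right_tab [([0.569, -0.159, 0.162], 0.81)]
scene fan_tip [([0.453, 0.016, 0.099], 0.62)]
scene fan_pivot [([0.449, -0.0, 0.052], 0.89)]
scene light_tip [([0.447, -0.089, 0.097], 0.55), ([0.567, -0.079, 0.065], 0.41)]
scene light_pivot [([0.444, -0.109, 0.054], 0.76)]
side left_tab [([0.581, 0.027, 0.166], 0.66)]
side right_tab [([0.342, 0.218, 0.009], 0.67), ([0.571, -0.159, 0.165], 0.6)]
side fan_tip [([0.453, 0.019, 0.096], 0.59)]
side fan_pivot [([0.452, -0.002, 0.051], 0.77), ([0.571, -0.16, 0.165], 0.72)]
side light_tip [([0.57, -0.157, 0.162], 0.68), ([0.446, -0.093, 0.106], 0.43)]
side light_pivot [([0.443, -0.107, 0.05], 0.56)]
```

View pics/wrist11.png

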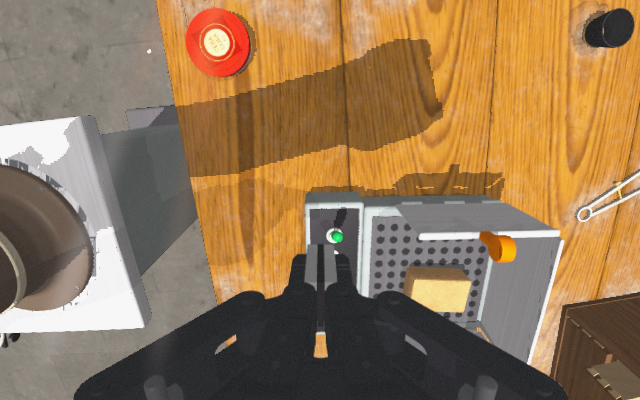

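View pics/scene11c.png

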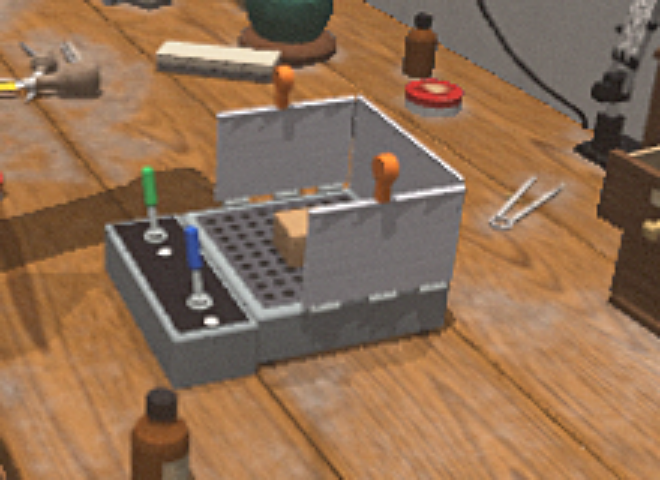

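View pics/side11c.png

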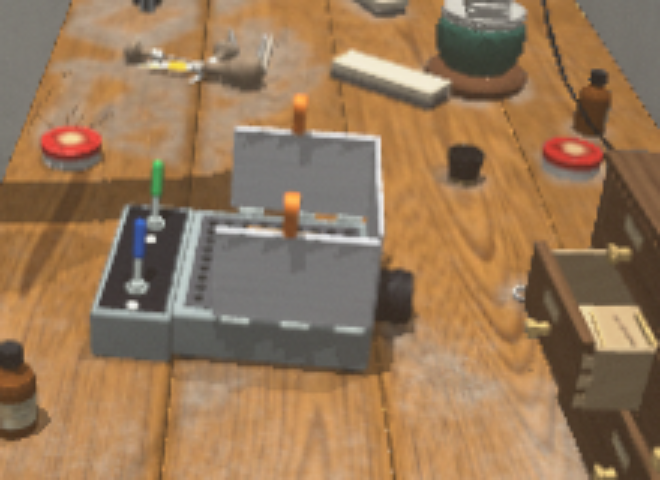

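Run:
```python
from h import *
plan([[0.450,0.062,0.085]],255)
```

```text
4 [255.0, -0.0016, 0.0025, 0.0383, 0.28, -0.06, -0.15, 255.0, -0.0015, 0.0027, 0.0383, 0.28, -0.06, -0.15, 255.0, -0.0015, 0.0029, 0.0383, 0.28, -0.06, -0.15, 255.0, -0.0015, 0.0031, 0.0383, 0.28, -0.06, -0.15]
```

Call:
move_arm(
  series=[255,-0.0015,0.0025,0.038,0.3,0,-0.2,255,-0.0015,0.0025,0.038,0.3,0,-0.2,255,-0.0015,0.0025,0.038,0.3,0,0,255,-0.0015,0.0025,0.035,0.2,0,0,255,0,0,0,0,0,0],
)

```text
clock: 16.98
tcp_pos: [0.451, 0.0633, 0.0866]
eef_rot: [[0.072, 0.997, 0.004], [0.997, -0.072, 0.006], [0.006, 0.004, -1.0]]
force: [-0.1, 0.3, 0.7]
width: -0.0002
```

Run:
```python
from h import *
o=st()
plan([[0.451,0.05,0.082]],255)
s=snap('wrist','w12.png')
```

```text
16.98 [0.451  0.0633 0.0866] F [-0.1  0.3  0.7] w -0.0002 err [ 0.2 -0.3 -0.1]
1 [255.0, -0.0133, 0.0009, 0.0046, 0.22, -0.34, -0.11]
```

View pics/w12.png

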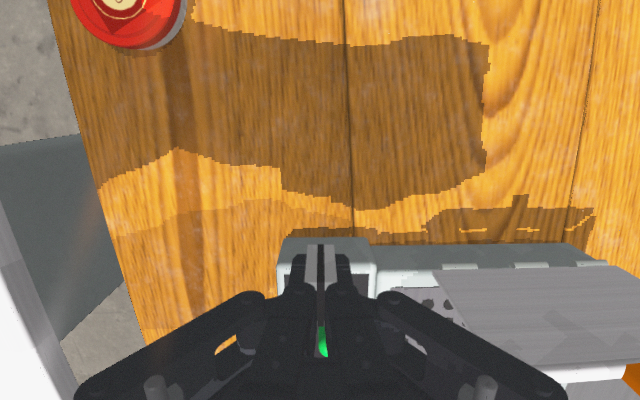

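Call:
move_arm(
  series=[255,-0.009,0,0.003,0,0,0,255,-0.009,0,0,0,0,0,255,-0.009,0,0,0,0,0,255,-0.009,0,0,0,0,0,255,-0.008,0,0,0,0,0,255,-0.006,0,0,0,0,0,255,0,0,0,0,0,0],
)

```text
clock: 17.9
tcp_pos: [0.4513, 0.0114, 0.0895]
eef_rot: [[0.072, 0.997, 0.016], [0.997, -0.072, 0.011], [0.012, 0.015, -1.0]]
force: [0.3, -0.1, 0.1]
width: -0.0002
```

Run:
```python
from h import *
o=st()
s=snap('side','s13.png');cv2.imwrite('pics/s13c.png',cv2.resize(cv2.cvtColor(s['image'],cv2.COLOR_RGB2BGR)[130:290,260:480],None,fx=3,fy=3))
```

```text
17.9 [0.4513 0.0114 0.0895] F [ 0.3 -0.1  0.1] w -0.0002 err [ 0.8 -0.7 -0.1]
```

View pics/s13c.png

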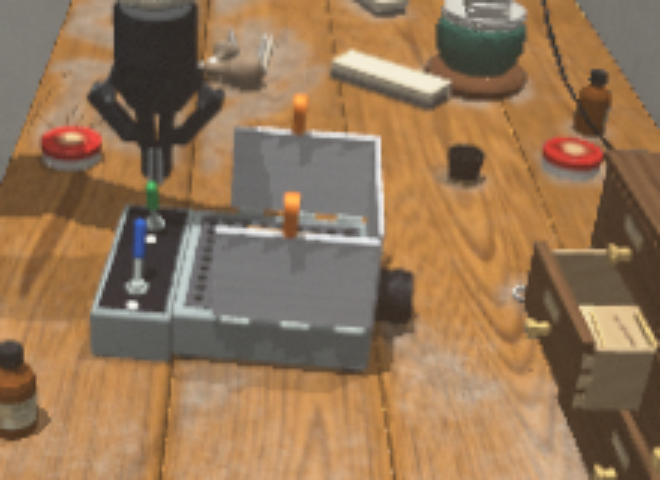

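The lever now leans toward the dot and the contact force is zero, so I'm retreating to check it.

Call:
move_arm(
  series=[255,0.01,0,-0.01,0,0,0,255,0.02,0,-0.04,0,0,0,255,0.03,0,-0.05,0,0,0,255,0.05,-0.02,-0.03,0,0,0,255,0.05,-0.01,0,0,0,0,255,0,0,0,0,0,0],
)

```text
clock: 18.7
tcp_pos: [0.4299, 0.1805, 0.2281]
eef_rot: [[0.072, 0.997, 0.017], [0.997, -0.072, 0.012], [0.013, 0.016, -1.0]]
force: [0.4, -0.4, -0.5]
width: 0.0001
```

Run:
```python
from h import *
o=st()
for c in ['scene','side']:
    s=snap(c,c+'14.png')
    cv2.imwrite('pics/%s14c.png'%c,cv2.resize(cv2.cvtColor(s['image'],cv2.COLOR_RGB2BGR)[130:290,260:480],None,fx=3,fy=3))
    for n in ['left_tab','right_tab','fan_tip','light_tip','cork_block_mid','wax_tin_mid','oil_bottle_mid']:
        r=ctrl.place_of(n,s); print(c,n,[(np.round(d['at'],3).tolist(),round(d['p'],2)) for d in r[:2]])
```

```text
18.7 [0.4299 0.1805 0.2281] F [ 0.4 -0.4 -0.5] w 0.0001 err [ 0.9 -0.7 -0.1]
scene left_tab [([0.585, 0.027, 0.17], 0.69), ([0.567, -0.062, 0.0], 0.25)]
scene right_tab [([0.571, -0.159, 0.164], 0.93)]
scene fan_tip [([0.45, -0.024, 0.098], 0.5)]
scene light_tip [([0.448, -0.088, 0.101], 0.5), ([0.569, -0.161, 0.165], 0.31)]
scene cork_block_mid [([0.571, -0.08, 0.068], 0.52)]
scene wax_tin_mid [([0.341, 0.218, 0.011], 0.72)]
scene oil_bottle_mid [([0.355, -0.245, 0.037], 0.81), ([0.569, -0.161, 0.165], 0.66)]
side left_tab [([0.582, 0.024, 0.162], 0.74)]
side right_tab [([0.569, -0.159, 0.163], 0.75)]
side fan_tip [([0.345, 0.218, 0.014], 0.39), ([0.446, -0.022, 0.099], 0.37)]
side light_tip [([0.565, -0.062, -0.0], 0.59), ([0.448, -0.089, 0.106], 0.42)]
side cork_block_mid []
side wax_tin_mid [([0.345, 0.217, 0.014], 0.63)]
side oil_bottle_mid [([0.356, -0.241, 0.038], 0.56)]
```

View pics/scene14c.png

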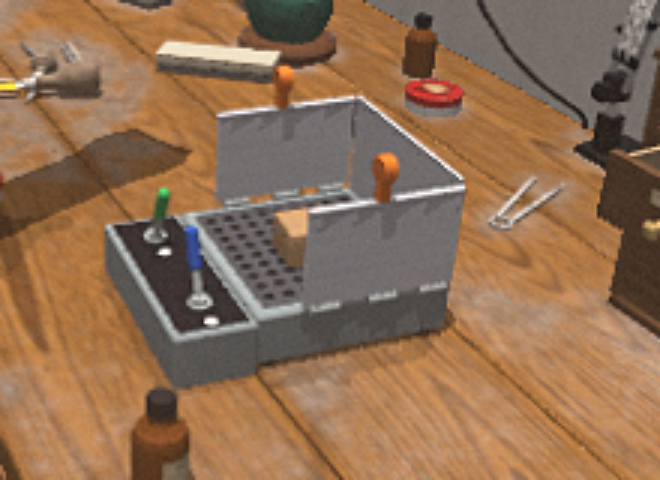

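View pics/side14c.png

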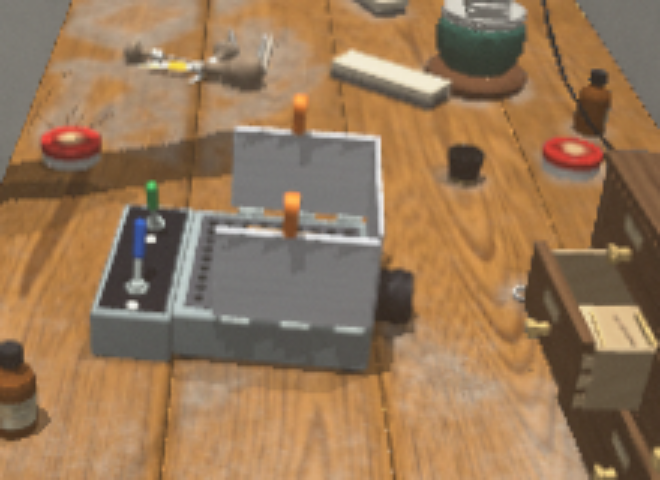

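The pictures show both panels upright, the fan lever over at the dot (tip y ≈ −0.023, which is the on stop), the light toggle still off, and the loose items where they were. I'm handing in.

```bash
python3 -c "
from h import *
print(ctrl.job_done())"
```

```text
the job is handed in; nothing more can be done
None
```

I raised both side panels by their orange tabs until they stood upright. Then I pushed the green fan toggle over to its white dot with the shut fingers, backed the arm clear, and handed in at about 19 s of the 54 s allowed. The hand-in gives no verdict.

My last checks, from the two fixed cameras with the arm clear:
- **Panels:** both tabs stand straight over their hinges, at about 0.165 m height, so both panels are upright. Neither fell back after I let go.
- **Fan toggle:** its tip reads at y ≈ −0.023 m in both fixed views, about 22 mm to the right of its pivot, which matches the on stop.
- **Light toggle:** it has not moved and is still off, with its tip at y ≈ −0.088 m.
- **Wax tin and oil bottle:** both read within about 4 mm of where they started.
- **Cork block:** it reads within about 4 mm of its start in the scene view. The side view could not check it, because the raised right panel hides it.
- **Arm:** force readings were near zero, so it was touching nothing.

A few network readings disagreed: the side camera's top guesses for the fan tip and light tip landed on other objects. The second guesses and the pictures agreed with the results above.

As each panel reached its stop, the fingers slid roughly 10 mm past the tab while still gripping it. The force readings were low (about 16 N at most), and the panels stayed upright.

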